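# Tuck a printing plate under the flap of the plate stand and hold it flat

## Task

Pull the taller printing plate straight up out of the slotted rack by its top edge, tuck its lower edge down behind the brass flap at the foot of the sloping stand until it sits on the ledge, roughly centred, without prising the flap open. Finish while still gripping the plate by its top edge and pressing it flat and firmly against the stand's back board; do not let go. Leave the short plate in the rack and disturb nothing else on the table.

Things in the scene. Friction and masses are not known exactly. Their poses are not given: they have to be found in the camera images.
- plate: the taller plate: flat, 8 mm thick, 150 wide, 120 high, plywood with a grey metal face, about 0.16 kg. Origin: middle of its lower edge, mid-thickness. Own x = through the thickness (metal face to -x, towards the robot), y = along the width, z = from lower to upper edge. Stands upright in one of the rack's two slots. Grip it across its thickness at the middle of the top edge
- plate_center (a point): centre of the taller plate, 60 mm above its lower edge and 60 mm below its top edge; axes as plate
- short_plate_center (a point): centre of the short plate (8 x 150 x 65 mm high), which stands in the other slot and stays there; its top edge lies 32.5 mm above this point
- rack: fixed wooden rack, 150 x 190 mm, 78 high; origin: centre of its underside. Two upright slots, open at the top, at x = -38 and +38 mm of its frame, run along its y; plates stand on its floor, 12 mm above the table, in end grooves 11.4 mm wide, 61 deep (the middle 120 mm is open). Which plate is in which slot varies
- backboard: fixed stand's back board, leaning back 0.44 rad, facing the robot. Origin: foot of its front face, mid-width, 34 mm above the table. x = into the board, y = along its width, z = up its slope. Face: plane x = 0, 190 mm wide, 108 high; a notch 90 wide from z = 50 mm up leaves a finger room behind the plate. Ledge: plane z = 0, 22 mm deep. Plate's back goes on the face, lower edge on the ledge
- flap (a joint): opening angle of the brass flap in rad: 0 = as it rests, parallel to the board; grows as it is prised towards the robot, against a weak spring (about 1 N at its lip); hinged at the ledge along the board's y, 13 mm in front of the face
- flap_lip (a point): middle of the flap's free upper edge. The flap is 120 mm wide; closed, its flat part stands 12 mm in front of the board's face (inner side) up to 36 mm above the ledge, then the lip flares towards the robot, its edge 49 mm above the ledge and 22 mm in front of the face
- loupe: bystander: small black stand magnifier, 39 mm wide, 40 mm high; origin centre of its underside
- ink_tin: bystander: tin 78 mm wide, 53 mm high; origin centre of its underside
- tape_b: bystander: dark roll of tape, 54 mm wide, 18 mm high; origin centre of its underside
- ink_tube: bystander: lying ink tube 38 x 109 x 26 mm; origin centre of its underside
- jar_gum: bystander: jar with red lid, 65 mm wide, 72 mm high; origin centre of its underside
- carton: bystander: small dark green printed carton 30 x 56 x 92 mm, standing; origin centre of its underside
There are look-alikes about, which are no part of the job. What is shaped like the plate but blue is not meant.

How it is judged:
By the outcome, as a careful person would: the job done as asked, in the order asked, and still so for the second after the job is handed in, while the arm keeps its last pose, push and grip.
It also fails if it takes over 54 s, if anything falls off the work surface, if the arm or the gripper's body presses on something with over 40 N, if the wrist force passes 120 N, or if a joint passes its speed limit or range.

## Robot

A 6-joint arm with a two-finger parallel gripper is mounted at the origin on the work surface; the furniture and walls round the work are solid. World frame = base frame: x ahead of the robot, y to its left, z up, the work surface at z = 0. Lengths are in m, angles in rad, forces in N, time in s.
With the tool pointing down it reaches from about 0.3 to 1 m from the base axis. Payload 5.1 kg.
Tool frame: the origin (TCP) lies between the finger pads; the fingertips stand 11 mm ahead of it and the grasp point (between the pads) lies 8 mm behind it; z points along the fingers, y is the line along which they close (so a half turn about z gives the same grasp; the last joint's range is limited). The gripper opens to 95 mm and grips with 3 to 60 N. Pads are 20 mm wide; open, the fingers measure 119 mm over their backs; the gripper's body (75 mm by 180 mm) begins 59 mm behind the grasp point.
Start: joints at [-1.386, 0.124, 1.65, -0, 1.367, -0.083], TCP at [0.172, -0.627, 0.226] pointing down, gripper open.
Joint ranges: [-2.61, 2.61], [-1.02, 2.33], [0.03, 2.71], [-1.35, 4.49], [0.32, 2.68], [-2.91, 2.91]. Speed limits (rad/s): [2.57, 2.57, 3.14, 3.14, 3.14, 3.14].

## Interface

Orientations are given as a unit quaternion [x, y, z, w].
In Python, from station import r gives the robot as it stands. The module is installed in compiled form; this text tells all that it offers.
- The arm moves only by the shell command python3 -m crank 'ROWS'. ROWS is text: rows parted by semicolons, each of 7 numbers parted by spaces: the opening, from 0 (shut) to 1 (fully open), then the shift along the tool's x, y, z in cm, then the turn, a rotation vector about the tool's x, y, z in degrees. A call has 1 to 20 rows; each row is the pose to reach, as a shift and turn from the pose commanded when the call began, along the tool's axes at that moment; what a row does not reach only later rows make up. A row lasts 1/10 s, in which the tool goes at most 50 mm and 8.59 degrees, less where a joint would pass 70% of its speed; a pose out of reach is approached as far as the arm can. A call with a gripper value outside its range is refused whole. The fingers move at their own pace and stop on an object; the grip force is fixed at half the most. Time passes only in rows, so rows that repeat a pose let the fingers close. It gives the time, the measured TCP pose, the force, the opening and the grip force at its end, in the units of the state.
- r.get_state(): the state, without advancing time (a new reading comes with each control period).
- r.capture(name): name is "scene" or "side" or "wrist"; returns the picture (400x640x3 uint8, red, green, blue); there is no depth.
- r.camera_info(name): a dict with "fx", "fy", "cx", "cy" (pixels), "rvec" (rotation vector, rad) and "tvec" (3), from world to camera coordinates, as OpenCV has them; the wrist camera has in their place "tool_from_camera" (4x4, takes a point from camera to tool coordinates, whose origin is the TCP and whose axes are the flange's). Camera axes: x right, y down, z forward; pixel columns grow to the right and rows downward; lengths in m; the calibration is good to about 2 mm. A picture is of the moment at which its call begins: read the wrist's pose just before it. camera_info takes no time and is no camera call.
- r.job_done(): hands the job in; it is judged then, once.
The state is a dict: "t": time; "joint_positions": joint angles; "qd": joint speeds; "joint_torque": joint torques, N m; "position": TCP position; "orientation": TCP orientation; "ft_force": force on the tool from outside, world axes, zero at the start; "torque": the same for the moment, N m; "width": finger opening in m; "finger_force": force on a finger pad.
Only numpy, scipy, OpenCV 4.12 (cv2) and the standard library are available. Lean on these libraries where they do the work, as an engineer would, in place of code of your own. Each camera call takes 0.05 s, during which the arm holds its last target. There are 200 camera calls.

## Working session

There is one attempt and no reset: what is moved stays moved. The work goes in short steps, Python scripts to look and compute and a shell command to move; the robot and the scene stay as the last step left them, time stands still between calls to the robot, and variables do not carry over. Pictures are saved under pics/ and viewed, at most 10 in all, crops included, and the job is handed in when it is done.

```bash
mkdir -p pics; cat > h.py <<'E'
import numpy as np, cv2
from scipy.spatial.transform import Rotation as R
from station import r
def cam(n):
    c=r.camera_info(n); K=np.array([[c['fx'],0,c['cx']],[0,c['fy'],c['cy']],[0,0,1.]])
    if 'rvec' in c:
        Rm=R.from_rotvec(np.ravel(c['rvec'])).as_matrix(); t=np.ravel(c['tvec'])
    else:
        s=r.get_state(); T=np.eye(4); T[:3,:3]=R.from_quat(s['orientation']).as_matrix(); T[:3,3]=s['position']
        W=np.linalg.inv(T@np.array(c['tool_from_camera'])); Rm=W[:3,:3]; t=W[:3,3]
    return K,Rm,t
def ray(C,u,v):
    K,Rm,t=C; d=Rm.T@np.linalg.solve(K,[u,v,1.]); return -Rm.T@t, d/np.linalg.norm(d)
def onz(C,u,v,z):
    o,d=ray(C,u,v); return o+d*(z-o[2])/d[2]
def tri(*ps):
    A=0;b=0
    for C,u,v in ps:
        o,d=ray(C,u,v); P=np.eye(3)-np.outer(d,d); A=A+P; b=b+P@o
    x=np.linalg.solve(A,b); return x,[np.linalg.norm(np.cross(x-ray(*p)[0],ray(*p)[1])) for p in ps]
def proj(C,p):
    K,Rm,t=C; q=K@(Rm@np.asarray(p)+t); return q[:2]/q[2]
def snap(n,f):
    C=cam(n); im=r.capture(n); cv2.imwrite('pics/'+f,im[:,:,::-1]); return C,im
E
python3 - <<'E'
from h import *
a=snap('scene','a.png'); b=snap('side','b.png')
for n,c in (('scene',a[0]),('side',b[0])): print(n,np.round(-c[1].T@c[2],3),np.round(c[1][2],2))
s=r.get_state(); print(s)
E
```

```text
scene [-0.315  0.971  0.665] [ 0.59 -0.7  -0.4 ]
side [ 0.002 -1.144  0.817] [ 0.36  0.78 -0.51]
{'t': 0.1, 'joint_positions': array([-1.38559929e+00,  1.24447843e-01,  1.65153624e+00, -2.77771543e-05,
        1.36746943e+00, -8.25899668e-02]), 'qd': array([ 0.00029125, -0.00148081, -0.00361116, -0.00103907, -0.00037473,
        0.00040671]), 'joint_torque': array([ 8.16888019e-05, -4.18880904e+01, -3.61095285e+01,  7.76469195e-02,
        4.62030794e-02, -7.99721693e-05]), 'position': array([ 0.17185728, -0.62629541,  0.22450549]), 'orientation': array([ 9.91048843e-01,  1.33496533e-01, -6.12953700e-05, -9.28508236e-04]), 'ft_force': array([0.23702248, 0.42261184, 0.06479225]), 'torque': array([ 0.05036404, -0.03270843,  0.03199093]), 'finger_force': 0.0, 'width': 0.09514508381701058}
```

View pics/a.png

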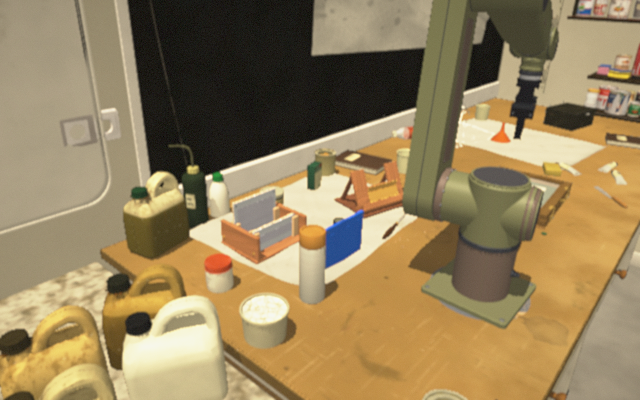

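View pics/b.png

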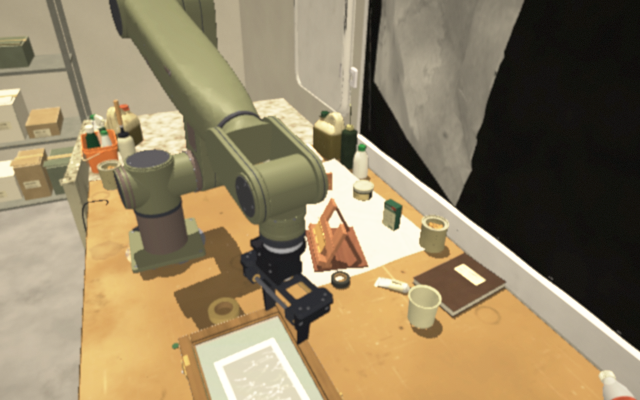

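Scene: the rack is at (262,228), with a tall grey plate in its rear slot (255,212) and a short grey plate in the front slot (277,230). The blue look-alike at (345,240) is not meant. The stand is at (372,190), and at (335,240) in the side view. Next I'll get rough positions and an enlarged crop.

```bash
python3 - <<'E'
from h import *
a=cam('scene');b=cam('side')
for n,u,v,z in (('rack',262,240,.0),('rack L top front',222,233,.078),('tall TL',233,205,.132),('tall TR',274,191,.132),('short TR',296,213,.077),('short TL',259,233,.077),('blue',345,262,0)): print(n,onz(a,u,v,z).round(3))
for n,u,v in (('stand base R',368,264),('stand base L front',318,270),('stand top',335,205)): print(n,onz(b,u,v,0 if 'base' in n else .13).round(3))
im=cv2.imread('pics/a.png')
c1=cv2.resize(im[170:275,205:415],None,fx=3.8,fy=3.8,interpolation=cv2.INTER_CUBIC)
cv2.imwrite('pics/c.png',c1[:, :800])
E
```

```text
rack [0.554 0.191 0.   ]
rack L top front [0.552 0.328 0.078]
tall TL [0.571 0.273 0.132]
tall TR [0.56  0.136 0.132]
short TR [0.497 0.113 0.077]
short TL [0.486 0.262 0.077]
blue [0.312 0.121 0.   ]
stand base R [ 0.53  -0.328 -0.   ]
stand base L front [ 0.383 -0.295  0.   ]
stand top [ 0.487 -0.182  0.13 ]
```

View pics/c.png

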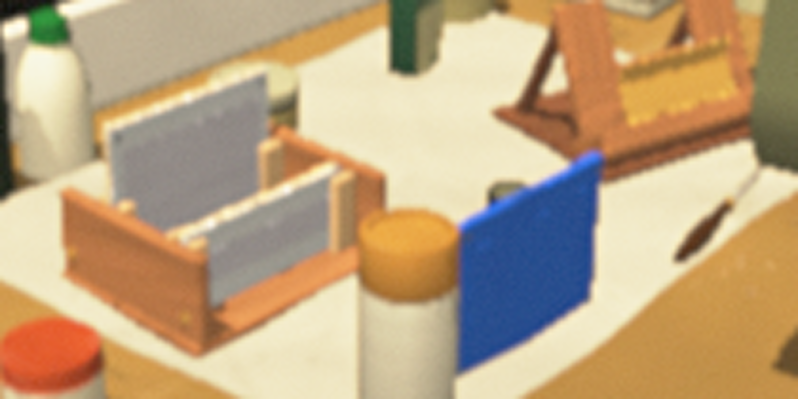

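The crop confirms it. The target is the tall grey-faced plate in the far slot, crop (190,150), which is scene (255,210). The short grey one is in the near slot, and the blue one stands free, so it's a decoy. First I'll go above the stand for a close look.

```bash
python3 -m crank '1 38 -34 -16 0 0 -75;1 38 -34 -16 0 0 -75;1 38 -34 -16 0 0 -75;1 38 -34 -16 0 0 -75;1 38 -34 -16 0 0 -75;1 38 -34 -16 0 0 -75;1 38 -34 -16 0 0 -75;1 38 -34 -16 0 0 -75;1 38 -34 -16 0 0 -75;1 38 -34 -16 0 0 -75;1 38 -34 -16 0 0 -75;1 38 -34 -16 0 0 -75;1 38 -34 -16 0 0 -75;1 38 -34 -16 0 0 -75;1 38 -34 -16 0 0 -75'
python3 - <<'E'
from h import *
s=r.get_state(); print(s['joint_positions'].round(2)); print(np.array(r.camera_info('wrist')['tool_from_camera']).round(3))
C,im=snap('wrist','d.png'); 
for p in [(.5,-.2,0),(.5,-.2,.13)]: print(proj(C,p))
E
```

```text
t: 1.6
position: [0.4477, -0.1993, 0.3847]
orientation: [0.706, 0.709, -0.0, -0.001]
ft_force: [0.1, 0.4, -0.2]
width: 0.0948
finger_force: 0.0
[-0.53 -0.28  1.77 -0.    1.66 -0.53]
[[-0.001 -0.959 -0.284  0.08 ]
 [ 1.    -0.001  0.    -0.001]
 [-0.    -0.284  0.959 -0.158]
 [ 0.     0.     0.     1.   ]]
[346.74392883 158.24811922]
[355.2116736  171.69718226]
```

View pics/d.png

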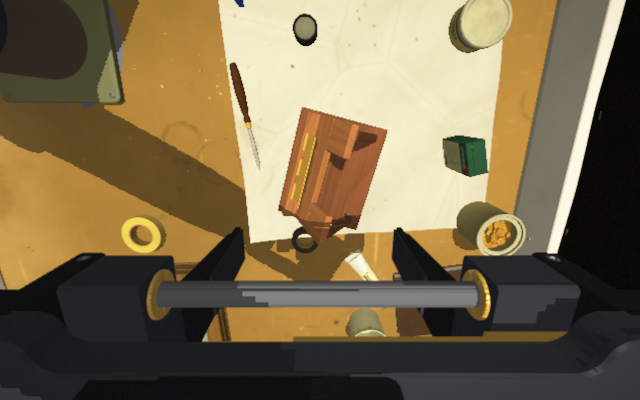

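The wrist view shows the stand at (330,175), turned by about -12°. Its brass lip line runs (314,137)–(293,207), and the small dark loupe or tape sits just beyond it at (304,238). I'll take one lower look.

```bash
python3 -m crank '1 -3 2 12 0 0 0;1 -3 2 12 0 0 0;1 -3 2 12 0 0 0;1 -3 2 12 0 0 0;1 -3 2 12 0 0 0'
python3 - <<'E'
from h import *
C,im=snap('wrist','e.png'); np.save('Ce.npy',np.array([*C],dtype=object),allow_pickle=True)
hsv=cv2.cvtColor(im,cv2.COLOR_RGB2HSV)
c=im[40:280,200:520,::-1]; cv2.imwrite('pics/e2.png',cv2.resize(c,None,fx=2.5,fy=2.5,interpolation=cv2.INTER_CUBIC))
E
```

```text
t: 2.15
position: [0.4683, -0.2288, 0.2659]
orientation: [0.705, 0.709, -0.0, -0.0]
ft_force: [0.2, 0.2, 0.7]
width: 0.0951
finger_force: 0.0Traceback (most recent call last):
  File "<stdin>", line 2, in <module>
ValueError: could not broadcast input array from shape (3,3) into shape (3,)
```

```bash
python3 - <<'E'
from h import *
import pickle
C=cam('wrist'); pickle.dump(C,open('Ce.pkl','wb')); print(C[0][0,0])
im=cv2.imread('pics/e.png')
c=im[40:280,200:520]; cv2.imwrite('pics/e2.png',cv2.resize(c,None,fx=2.5,fy=2.5,interpolation=cv2.INTER_CUBIC))
E
```

```text
290.19561365634826
```

View pics/e2.png

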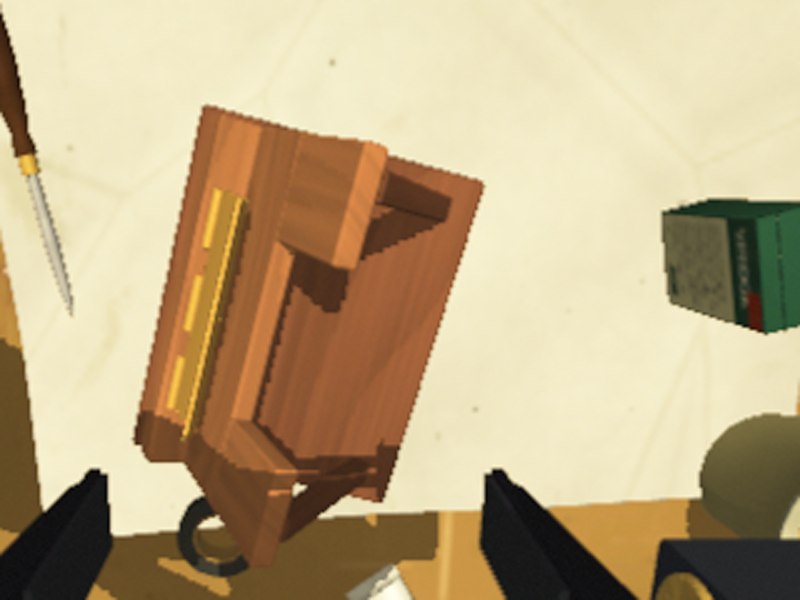

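The crop shows the brass lip's bright edge from (243,198) to (186,440). The board's front-face top edge has outer corners at about (366,142) and (247,560). The base corners are at (205,105) and (483,182).

```bash
python3 - <<'E'
from h import *
import pickle
C=pickle.load(open('Ce.pkl','rb'))
g=lambda u,v,z: onz(C,200+u/2.5-.3,40+v/2.5-.3,z)
def seg(n,p,q,z):
    A=g(*p,z);B=g(*q,z); d=A-B; m=(A+B)/2; print(n,'mid',m.round(4),'len',np.linalg.norm(d).round(4),'yaw',np.degrees(np.arctan2(-d[0],d[1])).round(1)); return m
c,s=np.cos(.44),np.sin(.44)
yaw=np.radians(-12.5)
for n,p,q,z,off in (('lip',(242,199),(186,439),.0877,.001),('top',(366,142),(247,560),.1317,.108*s),('topinner',(338,263),(275,470),.1317,.108*s),('baseF',(205,105),(140,430),.012,0)):
    m=seg(n,p,q,z); print('  foot ->',(m-off*np.array([np.cos(yaw),np.sin(yaw),0])).round(4))
E
```

```text
lip mid [ 0.4289 -0.2131  0.0877] len 0.1183 yaw -14.5
  foot -> [ 0.428  -0.2128  0.0877]
top mid [ 0.4705 -0.223   0.1317] len 0.1853 yaw -15.1
  foot -> [ 0.4256 -0.2131  0.1317]
topinner mid [ 0.472  -0.224   0.1317] len 0.0929 yaw -16.0
  foot -> [ 0.4271 -0.2141  0.1317]
baseF mid [ 0.3972 -0.2007  0.012 ] len 0.1881 yaw -13.8
  foot -> [ 0.3972 -0.2007  0.012 ]
```

The sizes check out (lip 118/120 mm, notch 93/90, board 185/190). I get the foot at about (0.4275, -0.2125) and yaw about -14.5°. Next, above the rack.

```bash
python3 -m crank '1 40 6 -5 0 0 0;1 40 6 -5 0 0 0;1 40 6 -5 0 0 0;1 40 6 -5 0 0 0;1 40 6 -5 0 0 0;1 40 6 -5 0 0 0;1 40 6 -5 0 0 0;1 40 6 -5 0 0 0;1 40 6 -5 0 0 0;1 40 6 -5 0 0 0;1 40 6 -5 0 0 0;1 40 6 -5 0 0 0'
python3 - <<'E'
from h import *
import pickle
C,im=snap('wrist','f.png'); pickle.dump(C,open('Cf.pkl','wb'))
for p in [(.57,.2,.132),(.49,.2,.077)]: print(proj(C,p))
c=im[20:260,160:480,::-1]; cv2.imwrite('pics/f2.png',cv2.resize(c,None,fx=2.5,fy=2.5,interpolation=cv2.INTER_CUBIC))
E
```

```text
t: 3.4
position: [0.5263, 0.1706, 0.3162]
orientation: [0.706, 0.709, 0.0, 0.0]
ft_force: [0.2, -0.4, -0.9]
width: 0.095
finger_force: 0.0
[355.88449131 158.02319835]
[292.09503124 151.81510047]
```

View pics/f2.png

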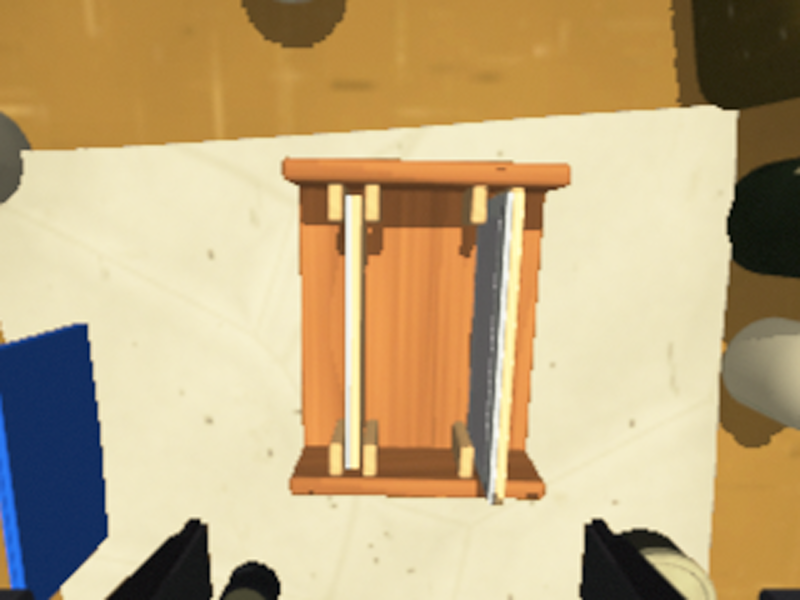

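The tall plate's top edge runs (516,190) to (497,500) in the crop, and the short plate's (354,195) to (352,468).

```bash
python3 - <<'E'
from h import *
import pickle
C=pickle.load(open('Cf.pkl','rb'))
g=lambda u,v,z: onz(C,160+u/2.5-.3,20+v/2.5-.3,z)
for n,p,q,z in (('tall',(516,190),(497,501),.132),('short',(354,195),(352,468),.077),('rackfrontback',(427,172),(419,487),.078)):
    A=g(*p,z);B=g(*q,z); d=A-B; print(n,A.round(4),B.round(4),'mid',((A+B)/2).round(4),'len',np.linalg.norm(d).round(4),'yaw',np.degrees(np.arctan2(-d[0],d[1])).round(1))
E
```

```text
tall [0.5786 0.2695 0.132 ] [0.5764 0.1218 0.132 ] mid [0.5775 0.1957 0.132 ] len 0.1477 yaw -0.8
short [0.5035 0.2698 0.077 ] [0.5004 0.1211 0.077 ] mid [0.5019 0.1954 0.077 ] len 0.1487 yaw -1.2
rackfrontback [0.541 0.281 0.078] [0.5391 0.1099 0.078 ] mid [0.5401 0.1955 0.078 ] len 0.1711 yaw -0.7
```

The spacing is 75.6/76 mm, which agrees. I'll descend over the plate's top edge and close.

```bash
python3 -m crank '1 2.5 5.1 8 0 0 1;1 2.5 5.1 12 0 0 1;1 2.5 5.1 16 0 0 1;1 2.5 5.1 18 0 0 1;1 2.5 5.1 20.2 0 0 1;1 2.5 5.1 20.2 0 0 1;1 2.5 5.1 20.2 0 0 1;1 2.5 5.1 20.2 0 0 1;1 2.5 5.1 20.2 0 0 1'
python3 - <<'E'
from h import *
C,im=snap('wrist','g.png')
c=im[60:260,230:490,::-1]; cv2.imwrite('pics/g2.png',cv2.resize(c,None,fx=3,fy=3,interpolation=cv2.INTER_CUBIC))
for p in [(.5775,.1957,.132)]: print((proj(C,p)-[230,60])*3, r.get_state()['position'])
E
```

```text
t: 4.35
position: [0.5786, 0.1975, 0.1165]
orientation: [0.711, 0.703, 0.002, 0.001]
ft_force: [-0.5, 0.2, 0.1]
width: 0.095
finger_force: 0.0
[265.04720732 624.51348797] [0.57840917 0.19752963 0.11614087]
```

View pics/g2.png

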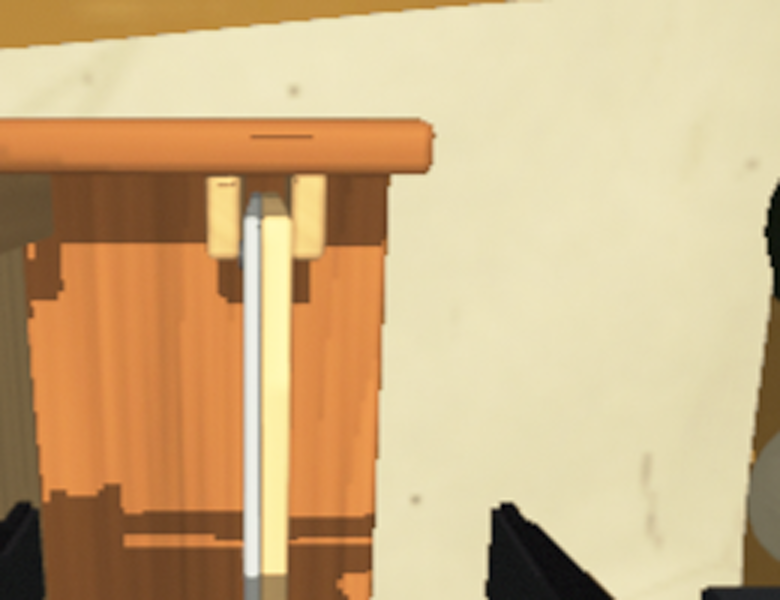

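The plate lies midway between the fingers: image u is about 267 against a centre of 270, and it's parallel to the camera axis. I'll go 3 mm deeper and close.

```bash
python3 -m crank '1 0 -0.05 0.3 0 0 0;0 0 -0.05 0.3 0 0 0;0 0 -0.05 0.3 0 0 0;0 0 -0.05 0.3 0 0 0;0 0 -0.05 0.3 0 0 0;0 0 -0.05 0.3 0 0 0;0 0 -0.05 0.3 0 0 0;0 0 -0.05 0.3 0 0 0;0 0 -0.05 0.3 0 0 0;0 0 -0.05 0.3 0 0 0'
```

```text
t: 5.4
position: [0.5766, 0.1974, 0.1107]
orientation: [0.711, 0.703, 0.0, -0.0]
ft_force: [-0.1, 0.2, 0.4]
width: 0.0286
finger_force: 0.0
```

```bash
python3 -m crank '0 0 0 0 0 0 0;0 0 0 0 0 0 0;0 0 0 0 0 0 0;0 0 0 0 0 0 0;0 0 0 0 0 0 0;0 0 0 0 0 0 0;0 0 0 0 0 0 0'
```

```text
t: 6.1
position: [0.5769, 0.1974, 0.1107]
orientation: [0.711, 0.703, 0.0, 0.0]
ft_force: [4.1, 0.5, -2.7]
width: 0.0079
finger_force: 30.0
```

Gripped at 7.9 mm and 30 N. Lifting straight up.

```bash
python3 -m crank '0 0 0 -0.5 0 0 0;0 0 0 -1 0 0 0;0 0 0 -2 0 0 0;0 0 0 -3 0 0 0;0 0 0 -4 0 0 0;0 0 0 -5 0 0 0;0 0 0 -6 0 0 0;0 0 0 -7 0 0 0;0 0 0 -8 0 0 0;0 0 0 -10 0 0 0;0 0 0 -13 0 0 0;0 0 0 -16 0 0 0;0 0 0 -19 0 0 0;0 0 0 -20 0 0 0;0 0 0 -20 0 0 0'; python3 - <<'E'
from h import *
C,im=snap('scene','h.png'); print(r.get_state())
c=im[130:280,190:430,::-1]; cv2.imwrite('pics/h2.png',cv2.resize(c,None,fx=3.3,fy=3.3,interpolation=cv2.INTER_CUBIC))
E
```

```text
t: 7.6
position: [0.577, 0.1977, 0.3129]
orientation: [0.711, 0.703, 0.001, 0.001]
ft_force: [-0.5, -0.4, -1.7]
width: 0.008
finger_force: 30.0
{'t': 7.65, 'joint_positions': array([ 2.41914505e-01, -4.18410554e-03,  1.64294375e+00,  1.06803955e-04,
        1.50326824e+00,  2.53121217e-01]), 'qd': array([-0.00239992,  0.02201756,  0.04266192, -0.00093792, -0.00407189,
        0.00018774]), 'joint_torque': array([ 3.00577562e-02, -3.97563314e+01, -3.99191666e+01,  8.92237946e-02,
        2.59583141e-02, -4.00773852e-04]), 'position': array([0.57627317, 0.19743201, 0.31049171]), 'orientation': array([ 7.11060355e-01,  7.03130942e-01, -1.59591455e-04, -1.57244291e-04]), 'ft_force': array([-0.26552303,  0.0776726 , -2.84444163]), 'torque': array([-0.03899087, -0.06210278,  0.02590534]), 'finger_force': 29.994415640830994, 'width': 0.008066788453695085}
```

View pics/h2.png

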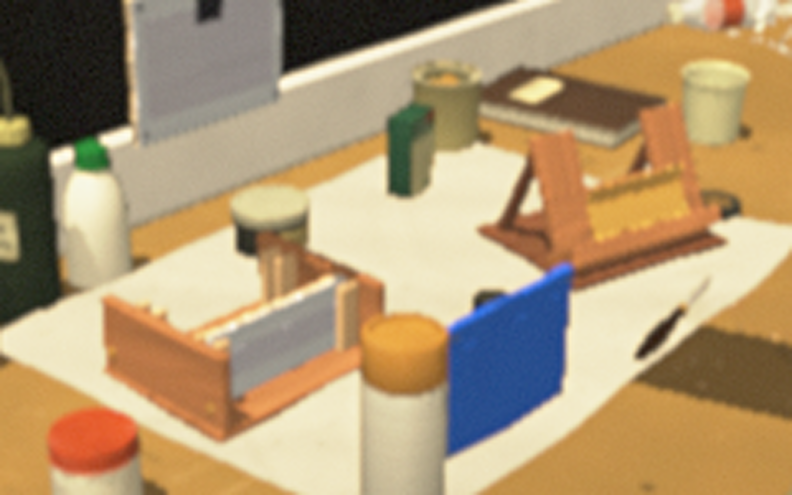

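The plate is out and hanging level, and the short plate still stands in the rack. Now I'll compute the pre-insertion pose above the flap mouth.

```bash
cat > tgt.py <<'E'
from h import *
import sys
F=np.array([.4275,-.2125,.034]); YAW=-14.5
B=R.from_euler('zy',[np.radians(YAW),.44]).as_matrix()
RT=B@np.array([[0,1,0],[1,0,0],[0,0,-1.]])   # tool x=board y, tool y=board x, tool z=-board z
L,OY=.0987,.0017
def to(x,z,y=0):
    s=r.get_state(); q=R.from_quat(s['orientation'])
    p=F+B@np.array([x,y+OY,z+L])
    d=q.as_matrix().T@(p-s['position'])*100; w=np.degrees((q.inv()*R.from_matrix(RT)).as_rotvec())
    b=B.T@(s['position']-F)-[0,OY,L]
    print('target',p.round(4),'shift cm',d.round(2),'turn',w.round(2),'plate edge in board mm',(b*1000).round(1),'F board',(B.T@s['ft_force']).round(1))
if __name__=='__main__': to(*map(float,sys.argv[1:]))
E
python3 tgt.py -.008 .15
```

```text
target [ 0.5268 -0.2089  0.2621] shift cm [-40.68  -4.49   4.84] turn [25.03 -3.33 13.63] plate edge in board mm [-86.3 399.4 214.8] F board [ 0.9  0.3 -2.7]
```

```bash
python3 -m crank '0 -4 -0.5 0 2.5 -0.3 1.4;0 -8 -0.9 0 5 -0.7 2.7;0 -12 -1.3 0 7.5 -1 4.1;0 -16 -1.8 0 10 -1.3 5.5;0 -20 -2.2 1 12.5 -1.7 6.8;0 -24 -2.6 2 15 -2 8.2;0 -28 -3.1 3 17.5 -2.3 9.5;0 -32 -3.5 3.5 20 -2.7 10.9;0 -36 -4 4 22.5 -3 12.3;0 -40.7 -4.5 4.8 25 -3.3 13.6;0 -40.7 -4.5 4.8 25 -3.3 13.6;0 -40.7 -4.5 4.8 25 -3.3 13.6;0 -40.7 -4.5 4.8 25 -3.3 13.6;0 -40.7 -4.5 4.8 25 -3.3 13.6;0 -40.7 -4.5 4.8 25 -3.3 13.6'; python3 tgt.py -.008 .07; python3 - <<'E'
from h import *
from tgt import F,B
C,im=snap('side','i.png'); 
u=proj(C,F+B@[0,0,.1]); print(u)
x,y=int(u[0])-100,int(u[1])-85
print(x,y); cv2.imwrite('pics/i2.png',cv2.resize(im[y:y+150,x:x+200,::-1],None,fx=4,fy=4,interpolation=cv2.INTER_CUBIC))
E
```

```text
t: 9.15
position: [0.5271, -0.208, 0.2631]
orientation: [0.771, 0.598, -0.172, -0.133]
ft_force: [0.1, 0.6, -0.5]
width: 0.0079
finger_force: 30.0
target [ 0.4927 -0.2089  0.1897] shift cm [-0.08  0.02  8.1 ] turn [0.1  0.   0.11] plate edge in board mm [ -8.3   0.8 151. ] F board [ 0.2  0.6 -0.5]
[334.37779537 212.91795217]
234 127
```

View pics/i2.png

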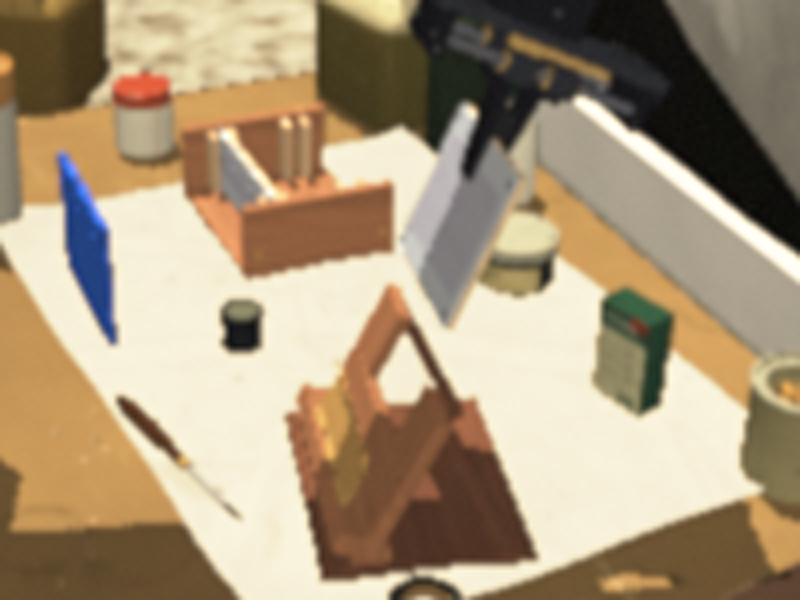

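The plate leans parallel to the board. Its lower corners are at crop (403,245) and (450,325), and the board's top corners at about (390,288) and (440,420). I'll check these against the predictions.

```bash
python3 - <<'E'
from tgt import *
C=cam('side'); f=lambda b:((proj(C,F+B@np.array(b)/1000)-[234,127])*4).round(0)
for n,b in (('plate L low front',(-12.3,75.8,151)),('plate L low back',(-4.3,75.8,151)),('plate R low front',(-12.3,-74.2,151)),('plate R low back',(-4.3,-74.2,151)),('plate R top back',(-4.3,-74,271)),('board top L',(0,95,108)),('board top R',(0,-95,108)),('notch L top',(0,45,108)),('lip L',(-22,60,49)),('lip R',(-22,-60,49))): print(n,f(b))
E
```

```text
plate L low front [394. 238.]
plate L low back [403. 241.]
plate R low front [440. 325.]
plate R low back [450. 329.]
plate R top back [526. 176.]
board top L [380. 280.]
board top R [436. 397.]
notch L top [393. 308.]
lip L [332. 356.]
lip R [362. 434.]
```

The predictions agree within about 1 px, and the plate and board show the same offset. I'll go down along the slope to just above the lip.

```bash
python3 -m crank '0 -0.1 0 2 0 0 0;0 -0.1 0 4 0 0 0;0 -0.1 0 6 0 0 0;0 -0.1 0 7 0 0 0;0 -0.1 0 8 0 0 0;0 -0.1 0 9 0 0 0;0 -0.1 0 9 0 0 0;0 -0.1 0 9 0 0 0'; python3 tgt.py -.008 .04; python3 - <<'E'
from h import *
from tgt import F,B
C,im=snap('side','j.png'); 
u=proj(C,F+B@[0,0,.05]); x,y=int(u[0])-65,int(u[1])-55
print(x,y); a=cv2.resize(im[y:y+100,x:x+130,::-1],None,fx=6,fy=6,interpolation=cv2.INTER_CUBIC)
cv2.imwrite('pics/j2.png',a)
E
```

```text
t: 10.0
position: [0.4887, -0.2101, 0.1817]
orientation: [0.772, 0.598, -0.172, -0.133]
ft_force: [-1.3, 0.2, -2.6]
width: 0.0082
finger_force: 30.0
target [ 0.48   -0.2089  0.1626] shift cm [ 0.12 -0.01  2.1 ] turn [ 0.08 -0.03  0.02] plate edge in board mm [-7.9 -1.2 61. ] F board [-0.1  0.2 -2.9]
262 172
```

View pics/j2.png

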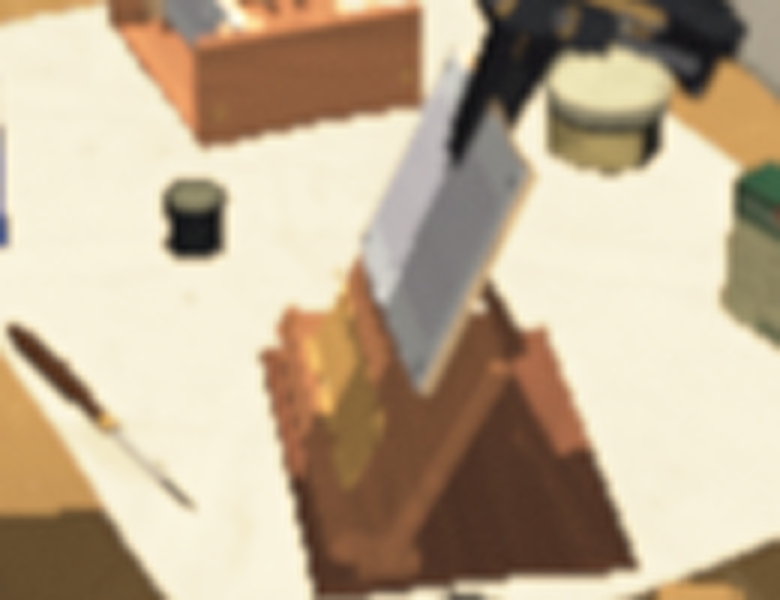

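The plate sits in front of the board and behind the lip line. Its lower corners are at (365,240) and (425,395), and the lip runs (350,275)–(385,410). I'll ease into the mouth, shifting 1.5 mm towards the board.

```bash
python3 -m crank '0 0.1 0.1 0.5 0 0 0;0 0.1 0.1 1 0 0 0;0 0.1 0.15 1.5 0 0 0;0 0.1 0.15 2 0 0 0;0 0.1 0.15 2.3 0 0 0;0 0.1 0.15 2.6 0 0 0;0 0.1 0.15 2.6 0 0 0;0 0.1 0.15 2.6 0 0 0'; python3 tgt.py -.006 .005
```

```text
t: 10.85
position: [0.479, -0.2095, 0.1571]
orientation: [0.772, 0.598, -0.172, -0.133]
ft_force: [0.0, -0.2, -2.3]
width: 0.0081
finger_force: 30.0
target [ 0.4668 -0.2094  0.1301] shift cm [0.02 0.04 2.96] turn [ 0.06 -0.03  0.02] plate edge in board mm [-6.4 -0.2 34.6] F board [ 1.   0.1 -2.1]
```

```bash
python3 -m crank '0 0 0.05 0.4 0 0 0;0 0 0.05 0.8 0 0 0;0 0 0.05 1.2 0 0 0;0 0 0.05 1.6 0 0 0;0 0 0.05 1.6 0 0 0;0 0 0.05 1.6 0 0 0'; python3 tgt.py -.006 .005
python3 -m crank '0 0 0.05 0.4 0 0 0;0 0 0.05 0.8 0 0 0;0 0 0.05 1 0 0 0;0 0 0.05 1 0 0 0;0 0 0.05 1 0 0 0'; python3 tgt.py -.006 .005;  python3 - <<'E'
from h import *
C,im=snap('side','k.png'); x,y=262,172
cv2.imwrite('pics/k2.png',cv2.resize(im[y:y+100,x:x+130,::-1],None,fx=6,fy=6,interpolation=cv2.INTER_CUBIC))
E
```

```text
t: 11.45
position: [0.4723, -0.2094, 0.142]
orientation: [0.772, 0.598, -0.172, -0.134]
ft_force: [-0.8, 0.5, -2.3]
width: 0.0078
finger_force: 30.0
target [ 0.4668 -0.2094  0.1301] shift cm [0.01 0.01 1.31] turn [-0.   -0.04  0.03] plate edge in board mm [-6.1 -0.1 18.1] F board [ 0.1  0.6 -2.5]
t: 11.95
position: [0.4682, -0.2094, 0.1326]
orientation: [0.771, 0.598, -0.172, -0.134]
ft_force: [-4.0, -0.1, -1.0]
width: 0.0075
finger_force: 30.0
target [ 0.4668 -0.2094  0.1301] shift cm [ 0.   -0.02  0.28] turn [-0.04 -0.04  0.04] plate edge in board mm [-5.8 -0.   7.8] F board [-3.1 -0.9 -2.6]
```

View pics/k2.png

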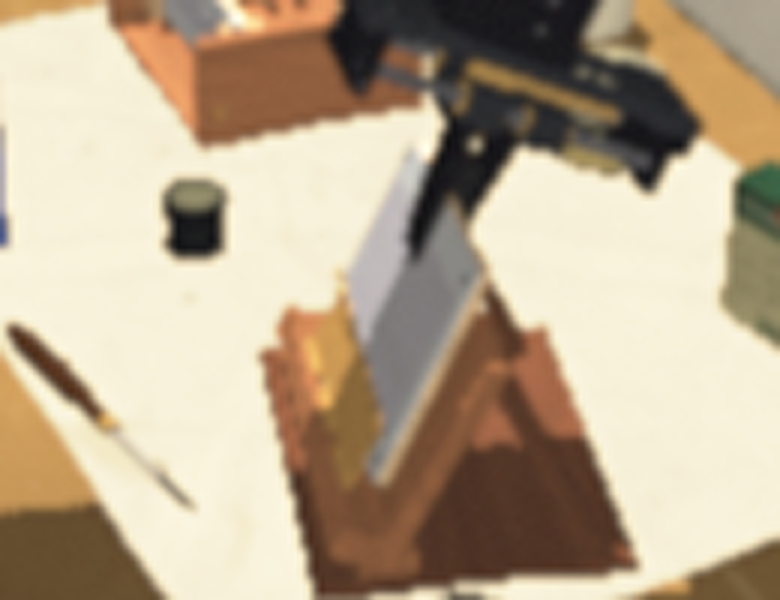

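The plate is tucked behind the flap, with its right lower corner at (378,485) and the brass in front of it. The board face is just touched (-3 N). I'll go down until the ledge is felt.

```bash
python3 -m crank '0 0 0 0.3 0 0 0;0 0 0 0.6 0 0 0;0 0 0 0.6 0 0 0;0 0 0 0.6 0 0 0'; python3 tgt.py -.005 .0
python3 -m crank '0 0 0 0.2 0 0 0;0 0 0 0.3 0 0 0;0 0 0 0.3 0 0 0;0 0 0 0.3 0 0 0'; python3 tgt.py -.005 .0
```

```text
t: 12.4
position: [0.4674, -0.2113, 0.1303]
orientation: [0.772, 0.598, -0.172, -0.131]
ft_force: [-2.8, -2.4, 8.3]
width: 0.0082
finger_force: 30.0
target [ 0.4655 -0.2096  0.1252] shift cm [0.18 0.   0.55] turn [ 0.24  0.14 -0.03] plate edge in board mm [-5.1 -1.8  5.5] F board [-5.3 -3.9  6.3]
t: 12.8
position: [0.4671, -0.2126, 0.1293]
orientation: [0.772, 0.598, -0.172, -0.129]
ft_force: [-1.1, -5.0, 12.3]
width: 0.0079
finger_force: 30.0
target [ 0.4655 -0.2096  0.1252] shift cm [ 0.3  -0.04  0.43] turn [ 0.4   0.26 -0.08] plate edge in board mm [-4.6 -3.   4.3] F board [-4.8 -6.4 10.6]
```

```bash
python3 - <<'E'
from tgt import *
for i in range(1):
    s=r.get_state(); f=B.T@s['ft_force']; t=B.T@s['torque']; print('F',f.round(1),'T',t.round(3), 'width',s['width'])
    f2=f-[0,0,-2.4]; z=-L
    print('contact y if at lower edge (mm):',((t[0]+z*f2[1])/f2[2]*1000).round(1))
E
```

```text
F [-4.8 -6.4 10.6] T [-0.821  1.053  0.373] width 0.007919773476060736
contact y if at lower edge (mm): -14.5
```

Descent is resisted about 5 mm early, with a -y push. The motion ratio suggests the left lower corner touches first, meaning the plate is slightly rolled in the grip. I'll test that on the corners already seen in the last side picture, (378,485) and (485,270).

```bash
python3 - <<'E'
from tgt import *
C=cam('side')
def f(b,y0,z0,th,org,k):
    b=np.array(b,float); y,z=b[1]-OY*1000,b[2]-L*1000; c,s=np.cos(th),np.sin(th)
    q=np.array([b[0],y*c-z*s+OY*1000+y0,y*s+z*c+L*1000+z0]); return ((proj(C,F+B@(q/1000))-org)*k).round(0)
for th in (-5,-2.5,0):
    t=np.radians(th); print(th,'k:',*[f(b,0,7.8,t,[262,172],6) for b in ((-1.8,-75,0),(-1.8,-75,120),(-9.8,75,120),(-9.8,75,55))],'j: L low, R low, R top',*[f(b,-1.2,61,t,[262,172],6) for b in ((-8,75,0),(-8,-75,0),(-4,-75,120),(-8,75,120))])
E
```

```text
-5 k: [394. 477.] [496. 254.] [403. 137.] [354. 248.] j: L low, R low, R top [358. 257.] [429. 381.] [541. 155.] [450.  50.]
-2.5 k: [389. 478.] [493. 261.] [406. 132.] [355. 241.] j: L low, R low, R top [358. 248.] [424. 383.] [539. 162.] [453.  45.]
0 k: [384. 479.] [491. 268.] [409. 128.] [357. 235.] j: L low, R low, R top [359. 240.] [419. 385.] [536. 169.] [456.  40.]
```

Before contact the corners show no roll. I'll compare the plate's right edge angle in the side view before contact (k.png) and now.

```bash
python3 - <<'E'
from tgt import *
a=cv2.imread('pics/k.png').astype(float); C,b=snap('side','l.png'); b=b[:,:,::-1].astype(float)
j=cv2.imread('pics/j.png').astype(float)
def edge(im,p,q):
    out=[]
    for v in range(int(p[1])+3,int(q[1])-2):
        u0=p[0]+(q[0]-p[0])*(v-p[1])/(q[1]-p[1]); us=np.arange(int(u0)-7,int(u0)+8)
        g=im[v,us,0]  # blue channel: grey/cream high, brown low
        d=g[:-1]-g[1:]; k=np.argmax(d); w=np.clip(d[max(0,k-1):k+2],0,None); out.append((v,(us[max(0,k-1):k+2][:len(w)]*w).sum()/w.sum()+.5))
    o=np.array(out); 
    for _ in range(4):
        c=np.polyfit(o[:,0],o[:,1],1); e=abs(o[:,1]-np.polyval(c,o[:,0])); o=o[e<max(1.0,2*np.median(e))]
    return np.degrees(np.arctan(c[0])).round(2),np.polyval(c,235).round(2),len(o),e.mean().round(2)
print('j',edge(j,(350.8,202),(333,237.5)));print('k',edge(a,(342.8,217),(325,252.8)));print('now',edge(b,(342,219),(324.5,254.5)))
d=np.abs(a-b).sum(2); 
E
```

```text
j (np.float64(-20.65), np.float64(334.88), 18, np.float64(0.28))
k (np.float64(-26.25), np.float64(334.66), 28, np.float64(0.2))
now (np.float64(-28.1), np.float64(336.01), 30, np.float64(0.21))
```

The plate has pivoted about +4° in the grip since contact, so the left corner did touch first and it's levelling itself. I'll push a little further, following in -y, and see whether it settles.

```bash
cat > edge.py <<'E'
from tgt import *
C,b=snap('side','m.png'); im=b[:,:,::-1].astype(float); p,q=(342,219),(324.5,254.5)
out=[]
for v in range(222,253):
    u0=p[0]+(q[0]-p[0])*(v-p[1])/(q[1]-p[1]); us=np.arange(int(u0)-7,int(u0)+8)
    g=im[v,us,0]; d=g[:-1]-g[1:]; k=np.argmax(d); w=np.clip(d[max(0,k-1):k+2],0,None); out.append((v,(us[max(0,k-1):k+2][:len(w)]*w).sum()/w.sum()+.5))
o=np.array(out)
for _ in range(4):
    c=np.polyfit(o[:,0],o[:,1],1); e=abs(o[:,1]-np.polyval(c,o[:,0])); o=o[e<max(1.0,2*np.median(e))]
s=r.get_state(); print('edge angle',np.degrees(np.arctan(c[0])).round(2),np.polyval(c,235).round(2),'T board',(B.T@s['torque']).round(2)); to(-.004,0)
E
python3 -m crank '0 -0.1 0 0.2 0 0 0;0 -0.2 0 0.3 0 0 0;0 -0.2 0 0.3 0 0 0;0 -0.2 0 0.3 0 0 0'; python3 edge.py
```

```text
t: 13.25
position: [0.4656, -0.215, 0.1272]
orientation: [0.772, 0.598, -0.172, -0.129]
ft_force: [-0.3, -6.3, 13.6]
width: 0.0081
finger_force: 30.0
edge angle -28.47 336.41 T board [-1.07  1.03  0.42]
target [ 0.4664 -0.2099  0.1248] shift cm [0.55 0.05 0.18] turn [ 0.44  0.31 -0.1 ] plate edge in board mm [-4.5 -5.4  1.8] F board [-4.9 -8.1 11.9]
```

Still levelling (z = 1.8 mm). For an absolute roll check I'll use the wrist view, measuring the plate's end face numerically and calibrated on g.png, where the roll was zero.

```bash
python3 - <<'E'
from tgt import *
g=cv2.imread('pics/g.png'); C,n=snap('wrist','n.png'); n=n[:,:,::-1]
K=cam('wrist')[0]; T=np.linalg.inv(np.array(r.camera_info('wrist')['tool_from_camera']))
def pr(p,th,zt):  # plate pt (y,z) mm about grip; zt=TCP height over lower edge
    y,z=p[0]-1.7,p[1]-zt; c,s=np.cos(np.radians(th)),np.sin(np.radians(th)); y,z=y*c-z*s,y*s+z*c
    q=K@(T@np.array([y/1000,0,-z/1000,1]))[:3]; return q[:2]/q[2]
print('g pred',pr((75,120),0,104.3),pr((75,0),0,104.3))
for th in (-4,-2,0,2,4): print(th,pr((75,120),th,98.7).round(1),pr((75,0),th,98.7).round(1))
for nm,im in (('g',g),('n',n)):
    print(nm); 
    for v in range(90,160,2): print(v,' '.join('%3d'%x for x in im[v,300:340:2].astype(int).sum(1)//3))
E
```

```text
g pred [319.53838278 128.18248367] [318.78545326 121.28101898]
-4 [319.5 125.4] [318.8 129.6]
-2 [319.6 127. ] [318.8 125.5]
0 [319.6 128.8] [318.8 121.5]
2 [319.6 130.9] [318.8 117.4]
4 [319.7 133.3] [318.8 113.3]
g
90 219 219 219 219 219 219 220 221 221 221 222 222 220 199 184 210 218 219 219 220
92 219 219 219 219 219 219 219 221 221 221 221 221 220 211 207 215 219 219 219 219
94 219 219 219 219 219 219 219 220 220 219 220 220 220 219 220 219 219 219 219 219
96 220 219 219 218 218 219 219 219 219 218 219 219 220 219 219 218 218 218 219 218
98 219 219 219 219 219 219 219 218 218 218 219 219 218 218 218 218 218 218 218 218
100 131 130 130 131 130 130 131 131 131 130 129 128 129 128 129 128 128 128 127 126
102 148 148 148 148 149 148 149 149 147 149 148 147 148 148 148 147 148 147 147 146
104 152 153 153 152 153 153 152 151 153 152 153 153 152 153 152 153 152 153 153 153
106 148 148 149 150 149 149 149 134 135 136 134 134 136 135 135 135 135 143 149 150
108 146 145 146 146 146 146 145 146 145 145 145 145 146 146 145 146 146 146 146 146
110 141 141 141 142 141 142 141 142 141 141 142 
[... 4288 characters left out ...]
  70  78  81  80 139 142 145
144 130 114 103 173 242 234 145 230 231 230 230 218  91  69  78  81  81 123 139 139
146  93  91 103 158 242 234 150 228 230 230 229 219  94  72  79  83  81 118 139 138
148  92  90 106 157 242 235 152 226 229 229 229 219  96  72  84  83  81  81 140 139
150  92  92 105 148 242 236 157 225 229 229 229 219  96  72  81  84  85  82 125 140
152  92  91 107 124 241 236 162 224 229 229 230 221  99  67  78  84  85  85 120 141
154  92  92 104 103 241 237 165 223 229 229 229 220 116  68  78  82  85  84  98 144
156  92  91 103  98 242 236 169 221 230 229 229 221 117  67  76  79  81  84  85 145
158  94  90  97  94 242 237 174 217 229 229 229 222 119  70  76  79  79  80  82 120
```

The wrist view says the plate is now rolled about +4° relative to the tool (left end up), and the force sits at the left end. So the left lower corner is caught on something above the ledge. I'll back off 2 cm and re-measure freely.

```bash
python3 -m crank '0 0.1 -0.1 -0.6 0 0 0;0 0.2 -0.1 -1.2 0 0 0;0 0.2 -0.1 -2 0 0 0;0 0.2 -0.1 -2 0 0 0;0 0.2 -0.1 -2 0 0 0'; python3 tgt.py -.006 .02; cat > wr.py <<'E'
from tgt import *
C,n=snap('wrist','w.png'); n=n.astype(int).sum(2)//3
s=r.get_state(); print('T board',(B.T@s['torque']).round(2),'F',(B.T@s['ft_force']).round(1))
for nm in ('w',):
    for v in range(106,146,2): print(v,' '.join('%3d'%x for x in n[v,302:332:2]))
E
python3 wr.py
```

```text
t: 13.85
position: [0.4718, -0.2093, 0.1409]
orientation: [0.772, 0.598, -0.172, -0.133]
ft_force: [-1.0, 1.2, 0.1]
width: 0.0073
finger_force: 30.0
target [ 0.4732 -0.2094  0.1437] shift cm [-0.01  0.01 -0.32] turn [ 0.11 -0.04  0.04] plate edge in board mm [-6.1  0.1 16.8] F board [-1.2  0.9 -0.3]
T board [ 0.11 -0.16  0.09] F [-0.8  0.4 -1.6]
106 127 133 141 142 140 138 141 144 146 146  99 102 105  96  95
108 129 138 142 141 140 138 141 145 146 146  98  99 107 100  97
110 130 139 142 141 140 138 141 144 146 147 108  95 106 105  98
112 127 138 142 142 141 138 140 145 146 146 109  95 101 109 113
114 128 140 141 142 141 140 140 145 147 146 111  95  98 132 152
116 130 139 141 143 143 138 141 145 146 146 112  94  97 137 151
118 136 140 141 143 140 144 156 139 141 135 112  95  97 131 148
120 136 141 141 142 142 156 150 139 154 150 128  94  95 128 143
122 137 140 142 142 142 163 148 139 150 146 133  92  97 129 140
124 135 140 142 143 142 159 142 147 144 138 131  89  96 133 145
126 137 140 141 142 142 164 138 147 149 146 143 103  96 134 146
128 139 141 142 142 143 168 136 150 152 148 145 102  86 132 147
130 140 140 142 142 149 160 134 150 154 152 148 119  81 131 146
132 139 139 142 143 165 157 131 153 152 147 143 129  83 131 147
134 140 140 142 142 163 153 130 146 144 141 138 129  70 124 147
136 139 140 142 143 165 150 125 151 155 150 149 148  91  89  95
138 139 139 143 142 225 229 192 205 227 225 224 223 144  71  81
140 139 142 137 120 240 239 193 215 233 232 230 227 149  71  82
142 139 170 166 101 239 240 195 210 232 231 230 227 153  69  84
144 141 169 162  99 238 240 195 213 231 231 230 227 151  69  82
```

The contact solves to the back-left lower corner, right at the board face. I'll undo the roll (-4° about tool y), yaw the left end about 1° away from the board, stand off 1 mm more and retry.

```bash
python3 -m crank '0 0 -0.05 -0.3 0 -2 -0.5;0 0 -0.1 -0.3 0 -4 -1;0 0 -0.1 -0.3 0 -4 -1;0 0 -0.1 -0.3 0 -4 -1'; python3 tgt.py -.007 .01; python3 -m crank '0 0 0 0.4 0 0 0;0 0 0 0.8 0 0 0;0 0 0 0.8 0 0 0;0 0 0 0.8 0 0 0'; python3 edge.py; python3 -m crank '0 0 0 0.3 0 0 0;0 0 0 0.5 0 0 0;0 0 0 0.5 0 0 0;0 0 0 0.5 0 0 0'; python3 edge.py
```

```text
t: 14.3
position: [0.4718, -0.2087, 0.1437]
orientation: [0.76, 0.609, -0.198, -0.114]
ft_force: [-1.2, 0.3, -2.6]
width: 0.0074
finger_force: 30.0
target [ 0.4681 -0.2091  0.1351] shift cm [0.03 0.03 0.94] turn [0.07 3.99 1.07] plate edge in board mm [-7.3  0.3 19.4] F board [-0.1  0.3 -2.8]
t: 14.7
position: [0.4679, -0.2098, 0.1364]
orientation: [0.76, 0.609, -0.198, -0.114]
ft_force: [0.4, 0.6, -2.0]
width: 0.0083
finger_force: 30.0
edge angle -26.02 334.65 T board [ 0.17 -0.47  0.05]
target [ 0.4664 -0.2099  0.1248] shift cm [0.16 0.35 1.13] turn [0.03 3.96 1.01] plate edge in board mm [-7.5 -0.9 11.4] F board [ 0.2  0.2 -1.4]
t: 15.15
position: [0.4661, -0.2101, 0.1325]
orientation: [0.76, 0.609, -0.198, -0.114]
ft_force: [0.3, -0.5, -0.4]
width: 0.0076
finger_force: 30.0
edge angle -25.37 334.64 T board [ 0.21 -0.42  0.05]
target [ 0.4664 -0.2099  0.1248] shift cm [0.16 0.34 0.68] turn [0.07 3.97 1.02] plate edge in board mm [-7.4 -1.1  6.9] F board [ 0.1 -0.4  0. ]
```

No snag yet. A slight +x moment suggests the flap is just being brushed, so I'll ease 1 mm back towards the board while going down.

```bash
python3 -m crank '0 0 0.1 0.1 0 0 0;0 0 0.1 0.3 0 0 0;0 0 0.1 0.3 0 0 0;0 0 0.1 0.3 0 0 0'; python3 edge.py; python3 -m crank '0 0 0 0.2 0 0 0;0 0 0 0.3 0 0 0;0 0 0 0.3 0 0 0;0 0 0 0.3 0 0 0'; python3 edge.py
```

```text
t: 15.6
position: [0.4662, -0.2115, 0.1311]
orientation: [0.76, 0.609, -0.198, -0.113]
ft_force: [0.4, -1.5, 7.3]
width: 0.0075
finger_force: 30.0
edge angle -27.71 335.39 T board [-0.2   0.26  0.14]
target [ 0.4664 -0.2099  0.1248] shift cm [0.27 0.24 0.55] turn [0.13 4.08 0.99] plate edge in board mm [-6.4 -2.3  5.7] F board [-3.1 -2.5  5.5]
t: 16.05
position: [0.4654, -0.2129, 0.13]
orientation: [0.76, 0.609, -0.199, -0.111]
ft_force: [-0.1, -3.9, 11.4]
width: 0.0079
finger_force: 30.0
edge angle -26.88 335.72 T board [-0.68  0.64  0.2 ]
target [ 0.4664 -0.2099  0.1248] shift cm [0.4  0.23 0.4 ] turn [0.22 4.22 0.95] plate edge in board mm [-6.2 -3.7  4.2] F board [-3.  -5.4  9.6]
```

Same stop at the left at z ≈ 6. I'll sample the earlier stand picture (e.png) numerically along the ledge, looking for whatever is there.

```bash
python3 - <<'E'
from tgt import *
import pickle
C=pickle.load(open('Ce.pkl','rb')); im=cv2.imread('pics/e.png'); hsv=cv2.cvtColor(im,cv2.COLOR_BGR2HSV)
print('y      ',' '.join('%7d'%y for y in range(100,-101,-10)))
for z,xs in ((0,(-30,-22,-17,-12,-8,-4,0)),(10,(0,)),(25,(0,)),(40,(0,))):
  for x in xs:
    row=[]
    for y in range(100,-101,-10):
        u,v=proj(C,F+B@np.array([x,y,z])/1000); h=hsv[int(round(v)),int(round(u))]; row.append('%2d/%3d/%3d'%tuple(h))
    print(z,x,' '.join(row))
E
python3 - <<'E'
import cv2;im=cv2.imread('pics/e.png')
from h import *
import pickle
from tgt import F,B
C=pickle.load(open('Ce.pkl','rb'))
for y in (90,70,50,0,-50,-70,-90): print(y,proj(C,F+B@np.array([0,y,0])/1000).round(0))
E
```

```text
y           100      90      80      70      60      50      40      30      20      10       0     -10     -20     -30     -40     -50     -60     -70     -80     -90    -100
0 -30 25/ 44/244 11/163/147 11/163/147 12/167/154 12/165/153 12/165/162 11/166/160 11/163/155 12/167/160 12/165/147 12/167/154 12/167/151 11/165/158 11/165/156 12/166/160 12/167/157 12/169/157 11/162/ 85 12/156/ 85 25/ 45/244 24/ 43/245
0 -22 25/ 43/246 13/171/176 14/171/167 14/171/179 14/170/183 13/170/188 13/171/198 13/170/197 13/171/210 13/170/185 13/172/206 13/170/202 13/170/213 13/170/215 13/172/218 13/170/222 13/170/221 13/165/127 13/166/126 13/164/120 25/ 45/244
0 -17 25/ 40/246 13/171/182 13/168/191 13/169/202 13/170/201 18/177/226 16/177/220 19/179/233 13/171/206 21/181/241 19/180/230 21/179/245 13/172/191 13/171/191 21/179/240 22/177/245 20/177/240 13/164/115 12/163/117 13/164/118 25/ 43/244
0 -12 25/ 46/242 13/171/204 13/172/205 13/172/205 13/172/209 19/179/181 19/180/188 18/180/195 19/180/181 18/180/186 19/180/181 18/181/183 19/182/181 19/181/182 19/181/182 19/180/184 19/180/184 13/166/114 13/164/11
[... 845 characters left out ...]
 13/166/129 13/168/ 97 13/164/ 95 13/169/137 13/163/105 13/169/128 13/167/125 13/165/131 13/169/ 95 13/164/107 26/ 45/243
25 0 26/ 39/246 13/170/150 13/169/149 13/168/152 13/167/154 13/169/157 14/170/159 13/167/160 13/170/159 13/169/161 13/171/160 13/168/161 13/168/162 13/168/159 13/167/157 13/169/155 13/169/155 12/168/161 13/166/106 13/164/104 25/ 45/242
40 0 26/ 43/243 13/167/157 13/169/154 13/168/153 13/164/152 13/168/152 13/168/156 13/167/157 13/167/157 13/169/152 13/170/153 13/166/154 13/166/154 13/168/156 13/168/156 13/168/155 13/167/162 13/170/162 13/164/107 13/164/107 26/ 54/ 38
90 [303.  94.]
70 [299. 110.]
50 [296. 125.]
0 [288. 162.]
-50 [280. 197.]
-70 [277. 211.]
-90 [274. 224.]
```

Nothing is there. The fault is mine: `from_euler('zy')` is extrinsic, so my board frame, and with it the tool, was rolled about 6° left-low. I'll fix the frame and recompute.

```bash
sed -i "s/from_euler('zy'/from_euler('ZY'/" tgt.py; python3 tgt.py -.006 .02; python3 - <<'E'
from tgt import *
print(B.round(3)); import pickle
C=pickle.load(open('Ce.pkl','rb')); hsv=cv2.cvtColor(cv2.imread('pics/e.png'),cv2.COLOR_BGR2HSV)
for x in (-17,-12,-8): print(x,[int(hsv[int(round(v)),int(round(u))][0]) for y in range(100,-101,-5) for u,v in [proj(C,F+B@np.array([x,y,0])/1000)]])
for y in (90,75,-75,-85): print(y,[ (x,int(hsv[int(round(v)),int(round(u))][2])) for x in range(-30,12,3) for u,v in [proj(C,F+B@np.array([x,y,0])/1000)]])
s=r.get_state(); Rt=R.from_quat(s['orientation']).as_matrix(); print('tool x',Rt[:,0].round(3))
E
```

```text
target [ 0.4716 -0.2222  0.1439] shift cm [-1.02  0.18 -1.46] turn [ 0.89 10.35 -0.44] plate edge in board mm [-7.5  7.4  3.8] F board [-3.2 -4.3 10.1]
[[ 0.876  0.25   0.412]
 [-0.227  0.968 -0.107]
 [-0.426  0.     0.905]]
-17 [26, 12, 13, 13, 13, 13, 13, 13, 13, 19, 22, 22, 21, 21, 19, 13, 13, 14, 21, 20, 20, 18, 21, 21, 13, 13, 13, 21, 21, 19, 19, 21, 20, 13, 13, 13, 13, 13, 13, 14, 25]
-12 [25, 11, 13, 13, 13, 13, 13, 13, 13, 19, 19, 19, 19, 18, 18, 19, 19, 18, 18, 19, 19, 19, 18, 19, 18, 19, 18, 19, 19, 19, 19, 19, 19, 15, 13, 13, 13, 14, 13, 14, 25]
-8 [26, 12, 13, 13, 13, 13, 13, 13, 13, 19, 18, 19, 19, 19, 19, 19, 19, 18, 19, 19, 19, 19, 19, 19, 19, 19, 19, 19, 19, 19, 19, 19, 19, 19, 13, 13, 13, 13, 14, 24, 25]
90 [(-30, 155), (-27, 160), (-24, 156), (-21, 188), (-18, 182), (-15, 198), (-12, 206), (-9, 201), (-6, 209), (-3, 212), (0, 163), (3, 155), (6, 161), (9, 149)]
75 [(-30, 154), (-27, 157), (-24, 158), (-21, 189), (-18, 197), (-15, 205), (-12, 204), (-9, 201), (-6, 209), (-3, 215), (0, 170), (3, 156), (6, 164), (9, 154)]
-75 [(-30, 85), (-27, 106), (-24, 109), (-21, 127), (-18, 118), (-15, 115), (-12, 115), (-9, 111), (-6, 115), (-3, 236), (0, 113), (3, 140), (6, 131), (9, 154)]
-85 [(-30, 85), (-27, 98), (-24, 106), (-21, 124), (-18, 119), (-15, 116), (-12, 114), (-9, 111), (-6, 118), (-3, 123), (0, 105), (3, 96), (6, 96), (9, 102)]
tool x [ 0.18   0.969 -0.166]
```

The ledge depth now matches the picture (-22 to -1 mm). I'll lift clear, re-level and recentre, then check the plate's roll in the grip.

```bash
python3 -m crank '0 0 0 -0.6 0 0 0;0 -0.2 0.05 -1.2 0 0 0;0 -0.6 0.1 -2 0.4 2 -0.2;0 -1 0.15 -2.4 0.9 4 -0.4;0 -1.2 0.18 -2.6 0.9 5.5 -0.4;0 -1.2 0.18 -2.6 0.9 5.5 -0.4;0 -1.2 0.18 -2.6 0.9 5.5 -0.4;0 -1.2 0.18 -2.6 0.9 5.5 -0.4'; python3 tgt.py -.0065 .02; python3 wr.py; python3 - <<'E'
from tgt import *
K=cam('wrist')[0]; T=np.linalg.inv(np.array(r.camera_info('wrist')['tool_from_camera']))
for th in (3,4,5,6,7):
    o=[]
    for p in ((75,120),(75,0)):
        y,z=p[0]-1.7,p[1]-98.7; c,s=np.cos(np.radians(th)),np.sin(np.radians(th)); q=K@(T@np.array([(y*c-z*s)/1000,0,-(y*s+z*c)/1000,1]))[:3]; o.append((q[1]/q[2]+3.6).round(1))
    print(th,o)
E
```

```text
t: 16.9
position: [0.4747, -0.2208, 0.1505]
orientation: [0.765, 0.603, -0.166, -0.15]
ft_force: [0.4, 0.4, -1.4]
width: 0.008
finger_force: 30.0
target [ 0.4712 -0.222   0.1442] shift cm [-0.15 -0.01  0.72] turn [-0.24  4.57 -0.01] plate edge in board mm [-6.4  2.1 27. ] F board [ 0.8  0.5 -1.2]
T board [ 0.09 -0.53  0.07] F [ 1.2 -0.  -1.8]
106 130 129 132 140 142 143 141 138 142 145 147 138  93 111 146
108 129 132 139 140 143 141 140 140 142 146 147 138  93 110 145
110 130 130 139 142 143 142 141 138 142 146 148 138  92 110 145
112 128 130 139 141 143 143 141 139 143 146 147 132  92 110 146
114 127 129 139 141 142 143 171 130 152 143 133 127  92 110 146
116 127 135 139 142 143 143 168 128 160 151 136 129  92 109 145
118 126 140 138 142 143 152 162 129 169 161 148 117  84 111 143
120 125 139 138 142 144 159 160 119 160 153 148 114  79 112 146
122 124 139 139 142 144 169 155 131 163 154 148 112  79 109 144
124 127 139 140 142 143 167 154 135 154 149 146 101  65 111 138
126 133 141 140 141 142 171 151 138 163 158 155 115  60 111 138
128 132 141 139 141 142 174 149 140 164 157 155 131  58 114 140
130 131 141 150 161 132 172 147 140 165 159 156 139  62  80  79
132 128 141 156 175 147 169 142 157 167 159 157 142  70  67  82
134 131 143 155 172 155 166 140 154 160 152 149 141  83  66  81
136 127 132 129 113 159 165 140 149 153 148 146 144  92  65  80
138  99  94  92  91 159 161 135 154 164 163 164 166 108  65  77
140  93  92  92  91 206 224 201 184 223 221 220 220 164  65  76
142  94  93  93  94 233 236 205 210 231 230 228 227 186  67  78
144  88  93  93  94 232 237 203 210 231 230 228 228 184  69  80
3 [np.float64(135.6), np.float64(118.9)]
4 [np.float64(136.8), np.float64(116.9)]
5 [np.float64(138.1), np.float64(114.8)]
6 [np.float64(139.5), np.float64(112.8)]
7 [np.float64(140.9), np.float64(110.7)]
```

The roll in the grip is 5.7°, so the tool needs -1.1° to level the plate. Then I go down again.

```bash
python3 -m crank '0 -0.15 0.05 0 -0.2 -1.1 0;0 -0.2 0.05 0.4 -0.2 -1.1 0;0 -0.2 0.05 0.8 -0.2 -1.1 0;0 -0.2 0.05 1.2 -0.2 -1.1 0;0 -0.25 0.05 1.6 -0.2 -1.1 0;0 -0.25 0.05 1.6 -0.2 -1.1 0;0 -0.25 0.05 1.6 -0.2 -1.1 0'; python3 edge.py;python3 -m crank '0 -0.05 0.05 0.3 0 0 0;0 -0.05 0.05 0.6 0 0 0;0 -0.05 0.05 0.6 0 0 0;0 -0.05 0.05 0.6 0 0 0'; python3 edge.py
```

```text
t: 17.65
position: [0.4679, -0.2231, 0.1364]
orientation: [0.764, 0.605, -0.172, -0.143]
ft_force: [-1.1, -0.2, -1.4]
width: 0.0078
finger_force: 30.0
edge angle -30.56 337.65 T board [ 0.07 -0.5   0.03]
target [ 0.4651 -0.2205  0.125 ] shift cm [0.3  0.18 1.17] turn [ 0.01  5.69 -0.01] plate edge in board mm [-5.8 -1.8 11.9] F board [ 0.7 -0.2 -1.4]
t: 18.1
position: [0.4656, -0.2236, 0.1308]
orientation: [0.764, 0.605, -0.172, -0.143]
ft_force: [-0.5, -0.3, -1.4]
width: 0.008
finger_force: 30.0
edge angle -30.14 338.02 T board [ 0.09 -0.48 -0.01]
target [ 0.4651 -0.2205  0.125 ] shift cm [0.34 0.13 0.56] turn [ 0.01  5.68 -0.  ] plate edge in board mm [-5.3 -2.8  5.9] F board [ 1.6 -0.1 -1.9]
```

Below the old snag and still free. Continuing to the ledge, correcting y.

```bash
python3 -m crank '0 0.15 0 0.2 0 0 0;0 0.2 0 0.4 0 0 0;0 0.2 0 0.4 0 0 0;0 0.2 0 0.4 0 0 0'; python3 edge.py;python3 -m crank '0 0 0 0.2 0 0 0;0 0 0 0.3 0 0 0;0 0 0 0.3 0 0 0;0 0 0 0.3 0 0 0'; python3 edge.py
```

```text
t: 18.55
position: [0.4643, -0.2215, 0.127]
orientation: [0.764, 0.605, -0.172, -0.143]
ft_force: [-1.1, -0.1, -0.8]
width: 0.0077
finger_force: 30.0
edge angle -30.46 337.71 T board [ 0.12 -0.55  0.08]
target [ 0.4651 -0.2205  0.125 ] shift cm [0.14 0.13 0.16] turn [ 0.01  5.69 -0.  ] plate edge in board mm [-5.3 -1.3  1.7] F board [ 0.9 -0.7 -1.9]
t: 19.0
position: [0.4631, -0.2216, 0.1245]
orientation: [0.764, 0.605, -0.172, -0.143]
ft_force: [-0.3, 0.1, -0.5]
width: 0.0082
finger_force: 30.0
edge angle -30.02 337.7 T board [ 0.08 -0.5   0.02]
target [ 0.4651 -0.2205  0.125 ] shift cm [ 0.15  0.13 -0.13] turn [ 0.01  5.69 -0.01] plate edge in board mm [-5.3 -1.6 -1.1] F board [ 0.4  1.1 -1. ]
```

```bash
python3 -m crank '0 0.1 0 0.1 0 0 0;0 0.1 0 0.2 0 0 0;0 0.1 0 0.3 0 0 0;0 0.1 0 0.3 0 0 0;0 0.1 0 0.3 0 0 0'; python3 edge.py;python3 -m crank '0 0 0 0.1 0 0 0;0 0 0 0.2 0 0 0;0 0 0 0.3 0 0 0;0 0 0 0.3 0 0 0'; python3 edge.py
```

```text
t: 19.55
position: [0.463, -0.2218, 0.1243]
orientation: [0.764, 0.605, -0.172, -0.141]
ft_force: [0.4, -2.8, 8.1]
width: 0.008
finger_force: 30.0
edge angle -30.34 337.86 T board [-0.34  0.27  0.13]
target [ 0.4651 -0.2205  0.125 ] shift cm [ 0.17  0.12 -0.15] turn [ 0.16  5.81 -0.04] plate edge in board mm [-5.2 -1.8 -1.3] F board [-1.9 -1.7  7.7]
t: 20.0
position: [0.463, -0.2219, 0.1242]
orientation: [0.765, 0.605, -0.171, -0.14]
ft_force: [3.1, -1.6, 17.1]
width: 0.0078
finger_force: 30.0
edge angle -30.65 337.96 T board [-0.03  1.01  0.02]
target [ 0.4651 -0.2205  0.125 ] shift cm [ 0.18  0.12 -0.16] turn [ 0.28  5.82 -0.07] plate edge in board mm [-5.2 -1.9 -1.4] F board [-5.1 -0.6 16.1]
```

A stiff stop with a centred moment: the plate is seated on the ledge, y about -2 mm. Now I'll press it into the back board.

```bash
python3 -m crank '0 0 0.1 0 0 0 0;0 0 0.2 0 0 0 0;0 0 0.3 0 0 0 0;0 0 0.4 0 0 0 0;0 0 0.4 0 0 0 0;0 0 0.4 0 0 0 0'; python3 edge.py;python3 -m crank '0 0 0.2 0 0 0 0;0 0 0.3 0 0 0 0;0 0 0.4 0 0 0 0;0 0 0.4 0 0 0 0;0 0 0.4 0 0 0 0'; python3 edge.py
```

```text
t: 20.65
position: [0.4635, -0.2221, 0.124]
orientation: [0.764, 0.604, -0.174, -0.144]
ft_force: [-9.5, 2.7, 26.9]
width: 0.0079
finger_force: 30.0
edge angle -30.38 338.08 T board [ 0.07  3.13 -0.09]
target [ 0.4651 -0.2205  0.125 ] shift cm [ 0.18  0.06 -0.17] turn [-0.27  5.81 -0.1 ] plate edge in board mm [-4.6 -2.  -1.5] F board [-20.8   0.6  19.9]
t: 21.2
position: [0.4635, -0.2221, 0.1239]
orientation: [0.763, 0.603, -0.177, -0.148]
ft_force: [-22.0, 6.2, 38.1]
width: 0.008
finger_force: 30.0
edge angle -30.32 338.1 T board [-0.03  5.5  -0.41]
target [ 0.4651 -0.2205  0.125 ] shift cm [ 0.18  0.06 -0.17] turn [-0.9   5.8  -0.16] plate edge in board mm [-4.6 -2.  -1.5] F board [-36.5   0.9  24.7]
```

Firm contact (36 N), but the tool has pitched 0.9°, so the lower edge may stand off the board. I'll reduce the push and pitch the lower edge back in.

```bash
python3 -m crank '0 0 -0.2 0 -0.7 0 0;0 0 -0.3 0 -1.4 0 0;0 0 -0.3 0 -2 0 0;0 0 -0.3 0 -2 0 0;0 0 -0.3 0 -2 0 0'; python3 edge.py
```

```text
t: 21.75
position: [0.4636, -0.2222, 0.1237]
orientation: [0.766, 0.607, -0.164, -0.131]
ft_force: [-8.6, 3.1, 27.9]
width: 0.0085
finger_force: 30.4
edge angle -30.3 338.09 T board [-0.16  4.09 -0.38]
target [ 0.4651 -0.2205  0.125 ] shift cm [ 0.18  0.05 -0.18] turn [ 1.59  5.83 -0.02] plate edge in board mm [-4.4 -2.  -1.6] F board [-19.6   0.7  21. ]
```

```bash
python3 -m crank '0 0 0 0 0.5 0 0;0 0 0 0 1 0 0;0 0 0 0 1 0 0;0 0 0 0 1 0 0;0 0 0 0 1 0 0'; python3 edge.py; python3 - <<'E'
# numeric flap check: brass lip line, closed prediction vs side pictures before (j) and now
from tgt import *
C=cam('side')
for f in ('j','k','m'):
    h=cv2.cvtColor(cv2.imread(f'pics/{f}.png'),cv2.COLOR_BGR2HSV)[210:262,305:335]
    m=((h[...,0]>=16)&(h[...,0]<=24)&(h[...,1]>140)); ys,xs=np.nonzero(m)
    print(f,m.sum(),'left-most per row',[int(xs[ys==y].min())+305 if (ys==y).any() else 0 for y in range(4,50,5)],'right',[int(xs[ys==y].max())+305 if (ys==y).any() else 0 for y in range(4,50,5)])
E
```

```text
t: 22.3
position: [0.4635, -0.2221, 0.1237]
orientation: [0.765, 0.606, -0.17, -0.138]
ft_force: [-10.0, 3.4, 28.5]
width: 0.0079
finger_force: 30.1
edge angle -30.31 338.11 T board [-0.21  4.04 -0.34]
target [ 0.4651 -0.2205  0.125 ] shift cm [ 0.18  0.05 -0.18] turn [ 0.56  5.83 -0.07] plate edge in board mm [-4.5 -2.  -1.7] F board [-20.2   0.2  22.1]
j 212 left-most per row [0, 0, 317, 313, 315, 315, 318, 318, 0, 0] right [0, 0, 320, 321, 322, 324, 325, 322, 0, 0]
k 173 left-most per row [0, 0, 318, 313, 315, 316, 318, 318, 0, 0] right [0, 0, 318, 320, 321, 323, 323, 321, 0, 0]
m 172 left-most per row [0, 0, 317, 313, 315, 315, 318, 318, 0, 0] right [0, 0, 318, 320, 321, 323, 323, 320, 0, 0]
```

The flap outline is unchanged from before insertion, so it's closed with the plate behind it. The plate is on the ledge about 2 mm off centre, pressed at 20 N and still gripped. Handing in.

```bash
python3 -m crank '0 0 0 0 0 0 0;0 0 0 0 0 0 0;0 0 0 0 0 0 0'; python3 -c "
from station import r
print(r.job_done())"
```

```text
t: 22.65
position: [0.4635, -0.2221, 0.1237]
orientation: [0.765, 0.606, -0.17, -0.138]
ft_force: [-8.6, 3.3, 27.9]
width: 0.0082
finger_force: 30.1
the job is handed in; nothing more can be done
None
```

I handed the job in at 22.7 s: by my measurements the tall plate sits on the ledge behind the closed flap, about 2 mm off centre, still gripped and pressed at about 20 N against the board; a frame error of mine made two early insertions catch and rolled it about 6° in the grip (since levelled), and I viewed 11 pictures, one over the limit of 10.

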